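Close the specimen mounting press and ease its cap

TASK

Close the little mounting press: first swing its arm round over the mould as far as it goes, then screw the knurled cap down clockwise until it bottoms out, and back it off a quarter turn so that it will not seize when the mould heats up. Finish with the cap still held firmly in the gripper, at that quarter turn, and leave the arm closed and the other things on the bench undisturbed.

Things in the scene. Friction and masses are not known exactly. Their poses are not given: they have to be found in the camera images.
- press: Small bench press for mounting specimens, bolted down: grey base plate 110 x 195 mm, 14 thick; a finned upright aluminium mould cylinder, 78 mm across, rim 74 mm above the worktop; a steel pivot post 100 mm from the mould's axis, along the press's -y. A level arm swings about the post and carries a knurled screw cap. Origin under the mould's centre, at the worktop; z up.
- pivot (a point): Point on the upright pivot axis of the press's swing arm, at the arm's mid height, 94 mm above the worktop. The arm's bar is 34 mm wide and 18 mm high; its underside is 84 mm above the worktop. It swings level, with the cap.
- nose (a point): Middle of the grip nose, the steel free end of the arm: a level bar 14 mm wide, 18 high (84 to 102 mm above the worktop), from 125 to 195 mm from the pivot axis. This point: 180 mm from the pivot axis, 94 mm above the worktop, 80 mm beyond the cap's axis; the line pivot-nose is the arm's direction. Under the nose are only the base plate and things below 20 mm.
- press_arm (a joint): Angle of the swing arm, rad. 0 = closed: cap and plug stand straight over the mould and the arm meets a firm stop (arm along the press's +y). Positive = open, counter-clockwise seen from above, so closing is clockwise. Starts 0.45 to 0.75; stays where it is left (0.5 N m of friction, some 3 N at the nose).
- cap_mid (a point): Centre of the upright round steel cap with knurled rim, 48 mm across, 40 high, on the arm 100 mm from the pivot axis towards the nose. On the cap's axis, 20 mm below its top; 128 mm above the worktop when bottomed, 1.9 mm more per rad unscrewed (12 mm a turn). Boss below it: 44 mm across. Axes turn with the cap: z up, y along the raised ridge on its top, which points to the nose when bottomed.
- press_cap (a joint): Turn of the screw cap on its thread, rad. 0 = bottomed: fully home, its underside on the arm's boss, a firm stop. Positive = unscrewed, counter-clockwise seen from above (right-hand thread: clockwise screws it down). Starts 2.1 to 2.9; end of thread 3.6. About 0.1 N m of friction; stays where it is left. A quarter turn is 1.57.
- mount_a: Bystander, to be left alone: pale round mounted specimen, 34 mm across, 16 high (mm). Origin at the centre of its underside.
- mount_b: Bystander, to be left alone: tan round mounted specimen, 30 mm across, 18 high (mm). Origin at the centre of its underside.
- dish: Bystander, to be left alone: clear petri dish, 84 mm across, 14 high (mm). Origin at the centre of its underside.
- tape: Bystander, to be left alone: roll of masking tape lying flat, 106 mm across, 25 high (mm). Origin at the centre of its underside.

How it is judged:
By the outcome, as a careful person would: the job done as asked, in the order asked, and still so for the second after the job is handed in, while the arm keeps its last pose, push and grip.
It also fails if it takes over 64 s, if anything falls off the work surface, if the arm or the gripper's body presses on something with over 40 N, if the wrist force passes 120 N, or if a joint passes its speed limit or range.

ROBOT

A 7-joint arm with a two-finger parallel gripper is mounted at the origin on a cart in front of the work surface, level with it; the furniture and walls round the work are solid. World frame = base frame: x ahead of the robot, y to its left, z up, the work surface at z = 0. Lengths are in m, angles in rad, forces in N, time in s.
With the tool pointing down it reaches from about 0.4 to 0.9 m from the base axis. Payload 5.5 kg.
Tool frame: the origin (TCP) lies midway between the tips of the shut fingers; the grasp point (between the pads) lies 19 mm behind it (manip.grip_depth is the distance from the TCP to the grasp point, in m); z points along the fingers, x is the direction in which the jaws open and shut, and the axes are right-handed (so a half turn about z gives the same grasp; the last joint's range is limited). The gripper opens to 92 mm and grips with 3 to 60 N. Pads are 19 mm wide; open, the fingers measure 130 mm over their backs; the gripper's body (75 mm by 190 mm) begins 47 mm behind the grasp point.
Start: joints at [-0.931, 0.501, -0.427, 1.55, 0.221, 1.138, -0.21], TCP at [0.239, 0.604, 0.227] pointing down, gripper open.
Joint ranges: [-2.88, 2.88], [-0.31, 2.03], [-1.54, 1.56], [0.2, 2.42], [-1.41, 4.55], [0.19, 2.02], [-2.57, 2.57]. Speed limits (rad/s): [2.57, 2.57, 3.14, 3.14, 3.14, 3.14, 3.14].

INTERFACE

Orientations are given as a unit quaternion [x, y, z, w].
In Python, from bench import manip, effector, viewer gives the robot as it stands. Calls block until the motion is done:
- manip.move_pose(position, orientation): joint-space move of the TCP to a pose.
- manip.servo_line(position, ori=None, vel=0.15): straight line of the TCP; ori=None keeps the orientation; vel is the mean speed in m/s.
- manip.movej(angles): joint-space move.
- effector.open_jaws() and effector.close(f_grip=None): open the fingers fully, or close them until they stop; f_grip is the grip in N (None keeps the last).
- manip.sleep(seconds).
- manip.solve_ik(position, orientation): joint angles nearest the present ones, or None.
- viewer.get_image(name): name is "side" or "top" or "wrist"; returns the picture (384x512x3 uint8, red, green, blue); there is no depth.
- viewer.get_calibration(name): a dict with "vfov" (degrees; the focal length in pixels is half the picture's height over the tangent of half this angle, whatever the lens; pixels are square), "cx", "cy" (the principal point, pixels), "eye" and "attitude" of the camera in the world. Camera axes: x right, y down, z forward; pixel columns grow to the right and rows downward; lengths in m; the calibration is good to about 2 mm. The wrist camera is an equidistant fisheye: a pixel r from the principal point sees the ray r / f radians off the axis. A picture is of the moment at which its call begins: read the wrist's pose just before it. get_calibration takes no time and is no camera call; for the wrist camera it gives the pose at the moment of the call.
A pose or a line that the arm cannot do raises manip.PlanningError and nothing moves.
- manip.hand_in(): hands the job in, once; it reports no verdict.
Readings, each from a call of its own:
- manip.current_clock(): time.
- manip.current_q(): joint angles.
- manip.current_joint_velocities(): joint speeds.
- manip.current_tau(): joint torques, N m.
- manip.current_tool_pos(): TCP position.
- manip.current_tcp_rot(): TCP orientation.
- manip.current_force(): force on the tool from outside, world axes, zero at the start.
- manip.current_wrist_torque(): the same for the moment, N m.
- manip.current_finger_gap(): finger opening in m.
Only numpy, scipy, OpenCV 4.12 (cv2) and the standard library are available. Lean on these libraries where they do the work, as an engineer would, in place of code of your own. Each camera call takes 0.05 s, during which the arm holds its last target.

## Working session

There is one attempt and no reset: what is moved stays moved. The work goes in short steps, each a Python script; the robot and the scene stay as the last script left them, time stands still between calls to the robot, and variables do not carry over. Pictures are saved under pics/ and viewed, and the job is handed in when it is done.

```bash
ls; mkdir -p pics
python3 - <<'E'
from bench import manip, effector, viewer
import cv2
for n in ["side","top","wrist"]:
    c=viewer.get_calibration(n); print(n,c)
    cv2.imwrite(f"pics/a_{n}.png",viewer.get_image(n)[:,:,::-1])
print(manip.current_clock(),manip.current_tool_pos(),manip.current_tcp_rot(),manip.current_finger_gap(),manip.grip_depth)
E
```

```text
pics
side {'vfov': 49.690179901266184, 'cx': 261.4089339513443, 'cy': 189.80726105854103, 'eye': array([-0.01474284, -0.97238289,  0.6165464 ]), 'attitude': array([ 0.8264749 , -0.25164956,  0.15365552, -0.47958494])}
top {'vfov': 42.63562895002663, 'cx': 258.0461671235355, 'cy': 197.8288603704104, 'eye': array([ 0.27573763, -0.23622889,  1.41444938]), 'attitude': array([ 0.70787488, -0.70082516,  0.06693637, -0.05724312])}
wrist {'vfov': 65.70646984690485, 'cx': 253.74316626113725, 'cy': 191.99676728240442, 'eye': array([0.17845998, 0.62897392, 0.38391292]), 'attitude': array([0.82063269, 0.55791476, 0.06835195, 0.10305878])}
0.15 [0.23900987 0.60388982 0.22590973] [ 8.27012722e-01  5.62182716e-01 -6.24659982e-04  4.00484378e-04] 0.09164914852851427 0.0188
```

View pics/a_top.png

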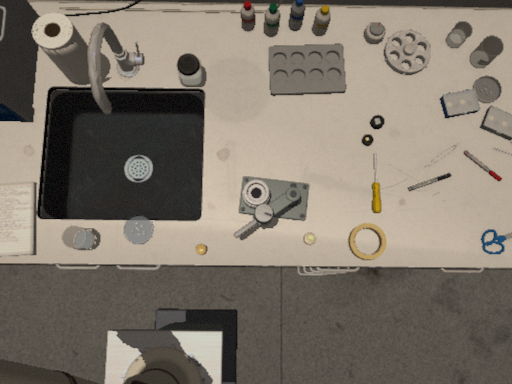

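View pics/a_side.png

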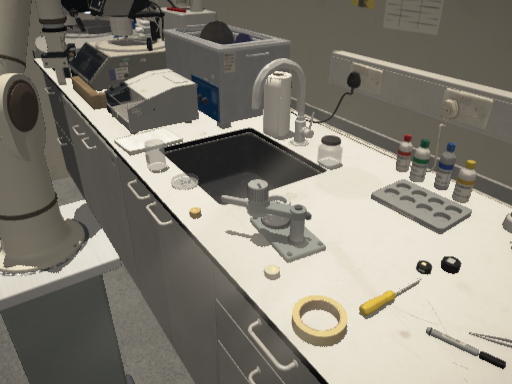

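View pics/a_wrist.png

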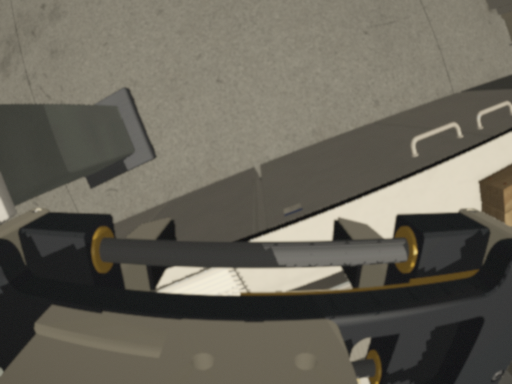

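The top view shows the press at about (270,200), with the cap near (264,213), the nose tip near (237,235) and the pivot near (294,195). The tape is at (367,241), the mounts at (201,249) and (309,239), and the dish at (138,230). I'll zoom in for accurate pixels.

```bash
cat > h.py <<'E'
import numpy as np, cv2
from scipy.spatial.transform import Rotation as R
def K(c): return 192/np.tan(np.radians(c['vfov'])/2)
def ray(c,u,v):
    f=K(c); d=np.array([(u-c['cx'])/f,(v-c['cy'])/f,1.])
    return R.from_quat(c['attitude']).apply(d/np.linalg.norm(d))
def onplane(c,u,v,z):
    d=ray(c,u,v); e=np.array(c['eye']); return e+d*(z-e[2])/d[2]
def proj(c,p):
    q=R.from_quat(c['attitude']).inv().apply(np.array(p)-c['eye']); f=K(c)
    return np.array([c['cx']+f*q[0]/q[2],c['cy']+f*q[1]/q[2]])
E
python3 - <<'E'
import cv2
a=cv2.imread('pics/a_top.png')[165:260,190:330]
cv2.imwrite('pics/z_top.png',cv2.resize(a,None,fx=5.7,fy=5.7,interpolation=cv2.INTER_CUBIC))
a=cv2.imread('pics/a_side.png')[165:285,180:340]
cv2.imwrite('pics/z_side.png',cv2.resize(a,None,fx=5,fy=5,interpolation=cv2.INTER_CUBIC))
from bench import viewer
from h import *
c=viewer.get_calibration('top')
for n,u,v,z in [('cap',264,213,.153),('nosetip',237,235,.1),('pivot',294,195,.1),('mould',256,192,.074),('tape',367,241,.025),('a',309,239,.016),('b',201,249,.018),('dish',138,230,.014)]: print(n,onplane(c,u,v,z).round(3))
E
```

```text
cap [ 0.46  -0.268  0.153]
nosetip [ 0.408 -0.198  0.1  ]
pivot [ 0.518 -0.351  0.1  ]
mould [ 0.53  -0.248  0.074]
tape [ 0.402 -0.564  0.025]
a [ 0.407 -0.401  0.016]
b [ 0.375 -0.094  0.018]
dish [0.428 0.087 0.014]
```

View pics/z_top.png

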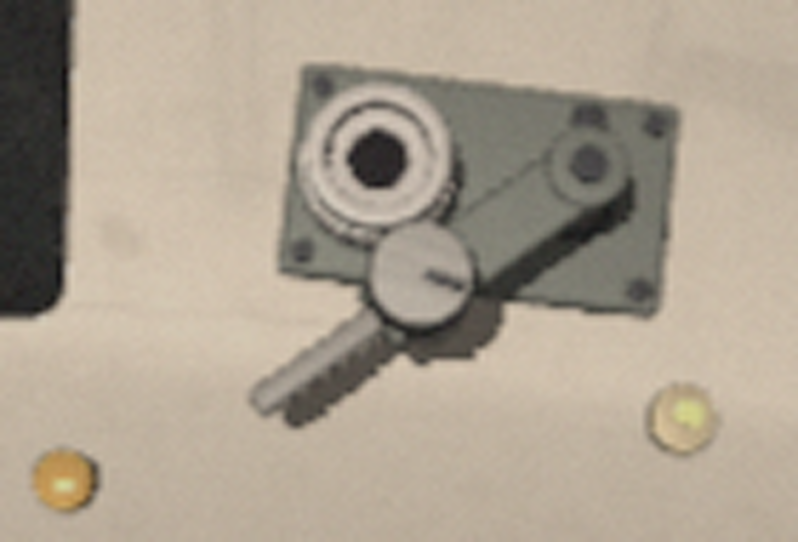

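View pics/z_side.png

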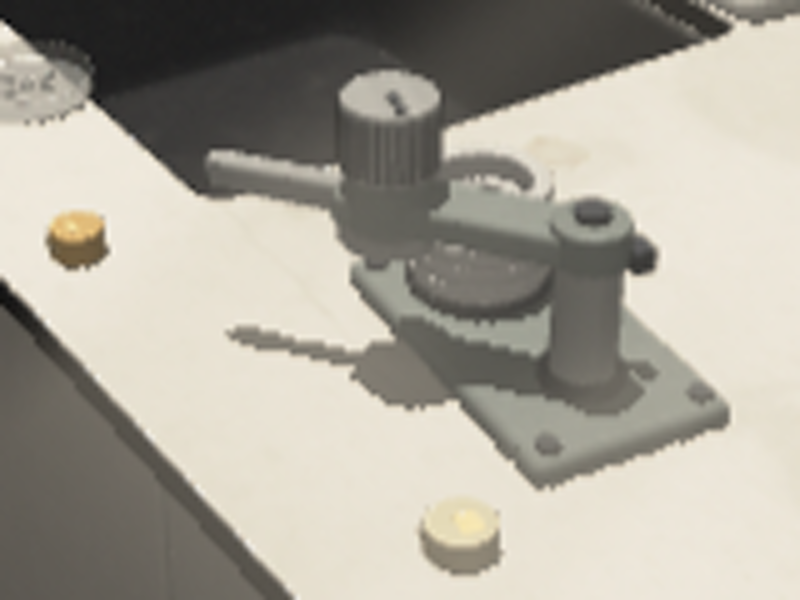

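```bash
cat >> h.py <<'E'
def tri(c1,p1,c2,p2):
    a,b=np.array(c1['eye']),np.array(c2['eye']); d,e=ray(c1,*p1),ray(c2,*p2)
    s=np.linalg.lstsq(np.c_[d,-e],b-a,rcond=None)[0]
    P,Q=a+s[0]*d,b+s[1]*e
    return (P+Q)/2,np.linalg.norm(P-Q)
E
python3 - <<'E'
from bench import viewer
from h import *
t=viewer.get_calibration('top');s=viewer.get_calibration('side')
T=lambda u,v:((u+.5)/5.7-.5+190,(v+.5)/5.7-.5+165); S=lambda u,v:((u+.5)/5-.5+180,(v+.5)/5-.5+165)
for n,a,b in [('pivtop',(590,161),(594,213)),('captop',(422,274),(390,95)),('mouldrim',(378,157),(484,190)),('nosetip top',(262,393),(213,156))]:
    print(n,tri(t,T(*a),s,S(*b)))
cs=[onplane(t,*T(*p),.014) for p in [(305,65),(680,105),(655,315),(280,270)]]
for c in cs: print(c.round(4))
print([np.linalg.norm(cs[i]-cs[i-1]).round(4) for i in range(4)])
yv=(cs[0]+cs[3]-cs[1]-cs[2]); print('press +y deg',np.degrees(np.arctan2(yv[1],yv[0])))
m=onplane(t,*T(378,157),.074);p=onplane(t,*T(590,161),.105);k=onplane(t,*T(422,274),.1525);n=onplane(t,*T(262,393),.102)
print('m',m,'p',p,'k',k,'n',n)
for q in (m,k,n): d=q-p; print(np.hypot(*d[:2]),np.degrees(np.arctan2(d[1],d[0])))
r=onplane(t,*T(463,285),.1525)-onplane(t,*T(426,273),.1525); print('ridge',np.degrees(np.arctan2(r[1],r[0])))
E
```

```text
pivtop (array([ 0.5228922 , -0.34794353,  0.10745681]), np.float64(5.708012698225892e-05))
captop (array([ 0.46170463, -0.26762528,  0.15127533]), np.float64(0.0007669856726123253))
mouldrim (array([ 0.53254691, -0.24820176,  0.0657555 ]), np.float64(0.0022724880678943694))
nosetip top (array([ 0.40995095, -0.19299493,  0.09849103]), np.float64(0.0040243505064091354))
[ 0.5888 -0.2103  0.014 ]
[ 0.5702 -0.402   0.014 ]
[ 0.4619 -0.3884  0.014 ]
[ 0.4828 -0.1992  0.014 ]
[np.float64(0.1066), np.float64(0.1926), np.float64(0.1091), np.float64(0.1904)]
press +y deg 84.0842503063118
m [ 0.52999064 -0.24754729  0.074     ] p [ 0.52333233 -0.34813759  0.105     ] k [ 0.46118694 -0.26740554  0.1525    ] n [ 0.4114104 -0.1939762  0.102    ]
0.1008104284189736 86.21298452590514
0.10188087545202029 127.58812202300827
0.190505262087757 125.97983496952509
ridge -107.53899560142558
```

```bash
cat >> h.py <<'E'
PIV=np.array([.523,-.348]); CL=85.0
def down(yawdeg): return (R.from_euler('z',yawdeg,degrees=True)*R.from_euler('x',180,degrees=True)).as_quat()
def nose(deg,r,z): a=np.radians(deg); return np.array([PIV[0]+r*np.cos(a),PIV[1]+r*np.sin(a),z])
E
python3 - <<'E'
from bench import manip, effector, viewer
from h import *
np.set_printoptions(precision=3,suppress=True)
for off in (-90,90):
  for d in (126.5,105,83):
    for z in (.22,.078): print(off,d,z,manip.solve_ik(nose(d,.183,z),down(d+off)))
print('cap')
C=np.array([.523+.1*np.cos(np.radians(85)),-.348+.1*np.sin(np.radians(85)),.12])
for y in range(-180,180,30): print(y,manip.solve_ik(C,down(y)))
print(manip.solve_ik([.45,.25,.3],down(50)))
E
```

```text
-90 126.5 0.22 [ 0.003  0.141  0.426  2.039 -0.07   0.975  1.103]
-90 126.5 0.078 [ 0.073  0.381  0.375  2.152 -0.228  0.646  1.244]
-90 105 0.22 [ 0.023  0.223  0.31   1.936 -0.081  0.994  0.631]
-90 105 0.078 [ 0.078  0.434  0.258  2.043 -0.171  0.684  0.708]
-90 83 0.22 [ 0.03   0.339  0.272  1.783 -0.104  1.034  0.218]
-90 83 0.078 [ 0.081  0.523  0.214  1.884 -0.156  0.751  0.259]
90 126.5 0.22 [-0.599  0.255  1.144  2.053 -0.277  0.999 -1.819]
90 126.5 0.078 [-0.347  0.522  0.908  2.163 -0.623  0.74  -1.527]
90 105 0.22 [-0.729  0.565  1.368  1.955 -0.615  1.141 -1.991]
90 105 0.078 [-0.553  0.747  1.13   2.061 -0.878  0.926 -1.807]
90 83 0.22 [-0.658  0.737  1.359  1.803 -0.762  1.258 -2.348]
90 83 0.078 [-0.617  1.064  1.35   1.905 -1.137  1.224 -2.11 ]
cap
-180 [-0.464  0.985  1.352  1.841 -1.034  1.243 -1.921]
-150 [-0.266  0.657  0.906  1.837 -0.625  0.963 -1.703]
-120 [-0.121  0.569  0.682  1.832 -0.449  0.9   -1.325]
-90 [-0.093  0.557  0.641  1.831 -0.419  0.892 -0.826]
-60 [-0.046  0.54   0.576  1.83  -0.372  0.881 -0.342]
-30 [ 0.006  0.524  0.504  1.828 -0.321  0.871  0.139]
0 [ 0.086  0.506  0.397  1.825 -0.25   0.859  0.602]
30 [ 0.13   0.498  0.339  1.824 -0.212  0.855  1.094]
60 [ 0.205  0.488  0.24   1.821 -0.149  0.85   1.564]
90 [ 0.279  0.482  0.144  1.818 -0.089  0.847  2.037]
120 [ 0.315  0.48   0.097  1.817 -0.06   0.847  2.536]
150 [-0.464  0.985  1.352  1.841 -1.034  1.243 -2.445]
[-0.299  0.171 -0.294  1.801  0.054  1.177  0.263]
```

Run:
```python
from bench import manip, effector, viewer
from h import *
np.set_printoptions(precision=3,suppress=True)
c=manip.current_clock
manip.move_pose([.43,.25,.3],down(50)); print(c())
d=126.5
manip.move_pose(nose(d,.183,.20),down(d-90)); print(c(),manip.current_tool_pos(),manip.current_q(),manip.current_force())
cv2.imwrite('pics/b_top.png',viewer.get_image('top')[150:280,170:350,::-1].repeat(4,0).repeat(4,1))
cv2.imwrite('pics/b_wrist.png',viewer.get_image('wrist')[:,:,::-1])
cv2.imwrite('pics/b_side.png',viewer.get_image('side')[:,:,::-1])
```

```text
1.6667
3.3583 [ 0.415 -0.2    0.2  ] [ 0.248  0.162  0.157  2.053 -0.032  0.928  1.062] [ 0.678 -0.571 -0.471]
```

View pics/b_wrist.png

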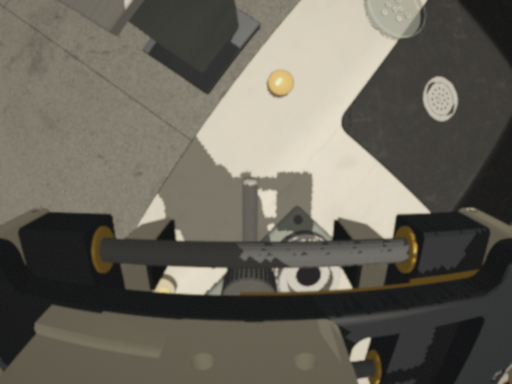

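View pics/b_side.png

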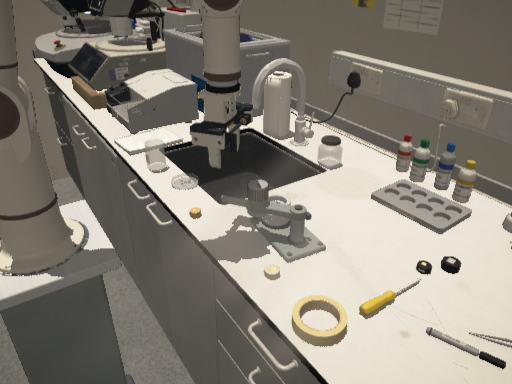

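The wrist view has the nose upright at column 250, centred between the fingers (midpoint about 254). The side view puts the fingers about 35 px above the nose. Next I descend, grip lightly and swing along the arc.

Run:
```python
from bench import manip, effector, viewer
from h import *
np.set_printoptions(precision=3,suppress=True)
c=manip.current_clock
d=126.5
manip.servo_line(nose(d,.183,.079),vel=.1); print(c(),manip.current_tool_pos(),manip.current_force())
effector.close(f_grip=15); print(c(),manip.current_finger_gap(),manip.current_force(),manip.current_wrist_torque())
for k in range(1,4):
    dd=d-3*k
    manip.servo_line(nose(dd,.183,.079),ori=down(dd-90),vel=.05); print(c(),dd,manip.current_tool_pos(),manip.current_force(),manip.current_wrist_torque(),manip.current_finger_gap())
```

```text
4.8667 [ 0.415 -0.201  0.08 ] [ 0.314 -0.579  0.11 ]
6.05 0.01407473286925483 [-1.811 -1.014  2.25 ] [-0.241  0.414 -0.203]
6.3917 123.5 [ 0.422 -0.195  0.079] [ 0.857  0.049 -1.685] [-0.143 -0.106 -0.255] 0.01402781115954314
6.7333 120.5 [ 0.431 -0.19   0.079] [ 0.318 -1.069 -2.382] [-0.309 -0.222 -0.236] 0.013960980932783407
7.075 117.5 [ 0.439 -0.186  0.079] [ 1.531 -1.681 -2.768] [-0.562 -0.277 -0.241] 0.013896852100919293
```

Run:
```python
from bench import manip, effector, viewer
from h import *
np.set_printoptions(precision=3,suppress=True)
c=manip.current_clock
def go(dd,v):
    manip.servo_line(nose(dd,.183,.079),ori=down(dd-90),vel=v); F=manip.current_force(); a=np.radians(dd)
    print(round(c(),2),dd,manip.current_tool_pos(),'tangential',(F@np.array([np.sin(a),-np.cos(a),0])).round(2),F,manip.current_wrist_torque()); return F
for dd in (112,107,102,97,93,90): go(dd,.06)
for dd in np.arange(89,79,-.5):
    F=go(dd,.03)
    if np.linalg.norm(F)>15: break
cv2.imwrite('pics/c_top.png',viewer.get_image('top')[:,:,::-1])
cv2.imwrite('pics/c_side.png',viewer.get_image('side')[:,:,::-1])
```

```text
7.52 112 [ 0.455 -0.179  0.079] tangential 0.89 [ 2.404 -3.57  -4.915] [-0.943 -0.59  -0.205]
7.93 107 [ 0.47  -0.174  0.079] tangential 0.72 [ 2.33  -5.163 -5.107] [-1.124 -0.587 -0.222]
8.35 102 [ 0.485 -0.17   0.079] tangential 1.63 [ 3.035 -6.426 -4.35 ] [-1.237 -0.454 -0.236]
8.77 97 [ 0.501 -0.168  0.079] tangential 1.34 [ 2.064 -5.812 -3.951] [-1.332 -0.357 -0.226]
9.13 93 [ 0.513 -0.167  0.079] tangential 1.22 [ 1.535 -6.01  -4.046] [-1.321 -0.298 -0.163]
9.44 90 [ 0.523 -0.167  0.079] tangential 0.96 [ 0.965 -5.786 -2.294] [-1.358 -0.218 -0.188]
9.7 89.0 [ 0.525 -0.167  0.079] tangential -1.64 [-1.762 -6.986 -1.672] [-1.345  0.238 -0.13 ]
9.95 88.5 [ 0.526 -0.167  0.079] tangential -2.1 [-2.241 -5.256  0.045] [-1.262  0.483 -0.047]
10.2 88.0 [ 0.528 -0.167  0.079] tangential -1.35 [-1.532 -5.198  1.29 ] [-1.294  0.425 -0.043]
10.45 87.5 [ 0.529 -0.167  0.079] tangential -0.93 [-1.154 -5.04   0.596] [-1.275  0.487 -0.048]
10.7 87.0 [ 0.531 -0.167  0.079] tangential -1.54 [-1.844 -5.802  0.704] [-1.296  0.425 -0.057]
10.95 86.5 [ 0.532 -0.167  0.079] tangential -2.33 [-2.712 -6.16   0.236] [-1.276  0.483 -0.034]
11.2 86.0 [ 0.534 -0.167  0.079] tangential -2.71 [-3.16  -6.315  1.826] [-1.316  0.505 -0.02 ]
11.45 85.5 [ 0.536 -0.167  0.079] tangential -2.12 [-2.588 -5.925  0.815] [-1.276  0.497 -0.059]
11.7 85.0 [ 0.537 -0.167  0.079] tangential -2.36 [-2.828 -5.306  1.037] [-1.323  0.545 -0.055]
11.95 84.5 [ 0.539 -0.168  0.079] tangential -1.38 [-1.951 -5.843  1.768] [-1.257  0.585  0.004]
12.2 84.0 [ 0.54  -0.168  0.079] tangential -3.16 [-3.82  -6.121  2.885] [-1.255  0.714  0.046]
12.45 83.5 [ 0.54  -0.168  0.079] tangential -7.55 [-8.143 -4.781  6.69 ] [-1.163  1.626  0.242]
12.7 83.0 [ 0.54  -0.168  0.079] tangential -11.6 [-12.197  -4.165  11.049] [-1.016  2.579  0.252]
```

Run:
```python
from bench import manip, effector, viewer
from h import *
np.set_printoptions(precision=3,suppress=True)
c=manip.current_clock
for dd in (82.5,82):
    manip.servo_line(nose(dd,.183,.079),ori=down(dd-90),vel=.03); print(c(),manip.current_tool_pos(),manip.current_force())
effector.open_jaws(); print(c(),manip.current_tool_pos(),manip.current_force())
manip.servo_line(nose(84,.2,.25),vel=.25)
manip.move_pose([.45,.05,.30],down(0)); print(c())
cv2.imwrite('pics/d_side.png',viewer.get_image('side')[:,:,::-1])
t=viewer.get_image('top')[:,:,::-1];cv2.imwrite('pics/d_top.png',t)
cv2.imwrite('pics/d_topz.png',cv2.resize(t[165:260,190:330],None,fx=5.7,fy=5.7,interpolation=cv2.INTER_CUBIC))
```

```text
13.05 [ 0.54  -0.168  0.079] [-15.886  -4.12   15.761]
13.3 [ 0.54  -0.168  0.079] [-20.285  -3.541  18.968]
14.5917 [ 0.548 -0.167  0.079] [ 0.147 -0.119  0.109]
16.3333
```

View pics/d_topz.png

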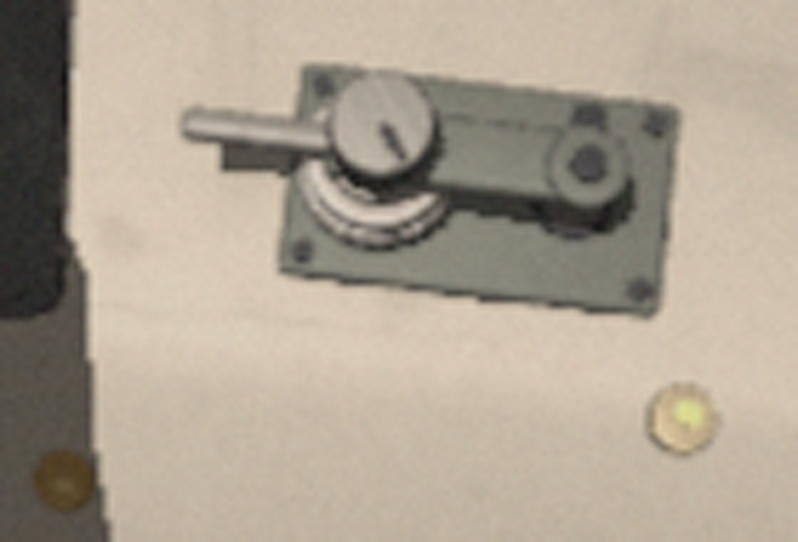

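View pics/d_side.png

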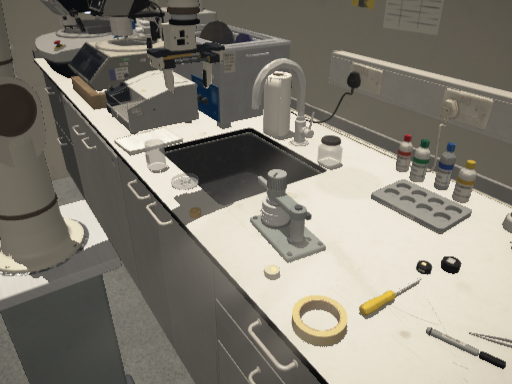

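The arm is closed in the view. The nose lies along the plate, the cap top is at zoom (384,123), and the ridge runs from (383,125) to (405,162). Now I'll locate the cap centre.

Run:
```python
import cv2
a=cv2.imread('pics/d_side.png')[160:230,240:330]
cv2.imwrite('pics/d_sidez.png',cv2.resize(a,None,fx=8,fy=8,interpolation=cv2.INTER_CUBIC))
from bench import viewer
from h import *
t=viewer.get_calibration('top')
T=lambda u,v:((u+.5)/5.7-.5+190,(v+.5)/5.7-.5+165)
for z in (.1525,):
  k=onplane(t,*T(383.5,123),z);p=onplane(t,*T(590,161),.107);print(k,p,np.hypot(*(k-p)[:2]),np.degrees(np.arctan2(*(k-p)[[1,0]])))
n=onplane(t,*T(185,123),.102);d=n-p;print(n,np.hypot(*d[:2]),np.degrees(np.arctan2(d[1],d[0])))
r=onplane(t,*T(405,162),.1525)-onplane(t,*T(383,125),.1525); print('ridge',np.degrees(np.arctan2(r[1],r[0])))
print('nominal', nose(84,.1,.15))
# circle width check
l=onplane(t,*T(329,123),.1525);rr=onplane(t,*T(439,123),.1525);print(np.linalg.norm(l-rr))
```

```text
[ 0.53101194 -0.24925815  0.1525    ] [ 0.52295416 -0.34796667  0.107     ] 0.09903686028864256 85.33317966612782
[ 0.54012305 -0.15512185  0.102     ] 0.19360757699970735 84.91239774113934
ridge -149.19240698345754
nominal [ 0.53345285 -0.24854781  0.15      ]
0.05049341172081289
```

View pics/d_sidez.png

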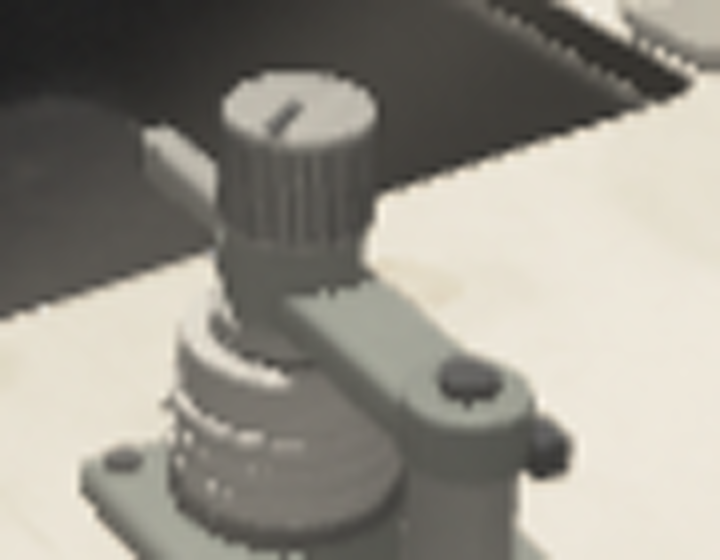

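Run:
```python
from bench import manip, effector, viewer
from h import *
np.set_printoptions(precision=3,suppress=True)
c=manip.current_clock
C=np.array([.5325,-.2487])
manip.move_pose([*C,.22],down(60)); print(c(),manip.current_q())
manip.servo_line([*C,.219],ori=down(78),vel=.01); print(c(),manip.current_q(),manip.current_tool_pos())
cv2.imwrite('pics/e_wrist.png',viewer.get_image('wrist')[:,:,::-1])
cv2.imwrite('pics/e_side.png',cv2.resize(viewer.get_image('side')[90:240,200:360,::-1],None,fx=4,fy=4,interpolation=cv2.INTER_CUBIC))
```

```text
17.9833 [ 0.051  0.386  0.435  1.744 -0.184  1.053  1.596]
18.45 [ 0.098  0.379  0.373  1.743 -0.157  1.048  1.885] [ 0.533 -0.248  0.219]
```

View pics/e_wrist.png

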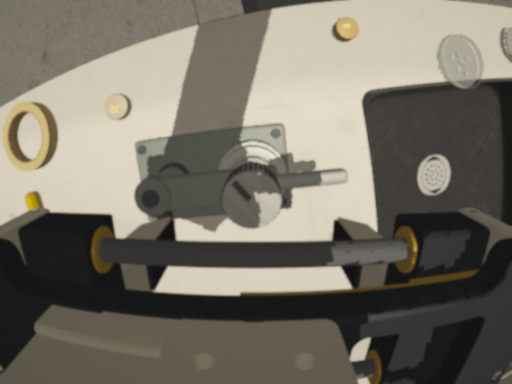

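View pics/e_side.png

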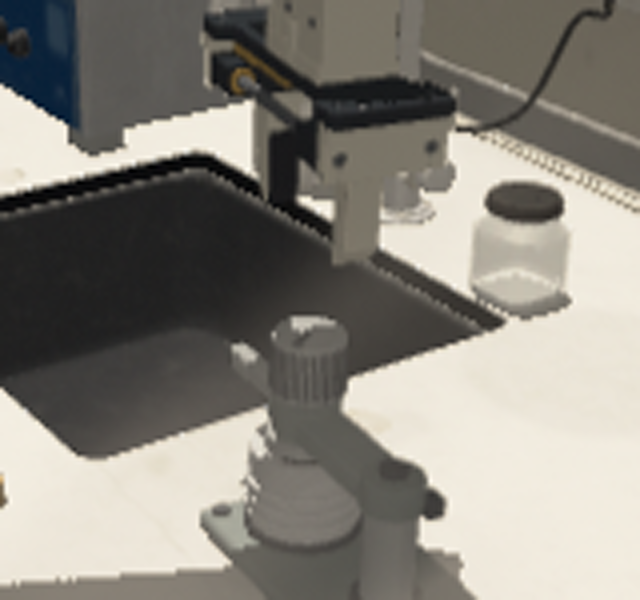

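Run:
```python
from bench import manip, effector, viewer
from h import *
np.set_printoptions(precision=3,suppress=True)
c=manip.current_clock
C=np.array([.5325,-.2487])
manip.servo_line([*C,.116],ori=down(78),vel=.1); print(c(),manip.current_tool_pos(),manip.current_force())
effector.close(f_grip=50); print(c(),manip.current_finger_gap(),manip.current_tool_pos(),manip.current_force(),manip.current_wrist_torque())
for k in range(1,4):
    a=78-8*k
    manip.servo_line([*C,.116-np.radians(8*k)*.00191],ori=down(a),vel=.002)
    print(c(),a,manip.current_tool_pos(),manip.current_force(),manip.current_wrist_torque(),manip.current_finger_gap())
cv2.imwrite('pics/f_wrist.png',viewer.get_image('wrist')[:,:,::-1])
```

```text
19.7333 [ 0.533 -0.249  0.117] [-0.182  0.004  0.319]
20.5 0.047646844860577874 [ 0.532 -0.25   0.116] [ 0.267 -3.247  1.096] [-0.474  0.132  0.026]
20.7917 70 [ 0.532 -0.25   0.116] [-1.181 -4.156  0.663] [-0.921  0.173 -0.083] 0.04749869568527388
21.0833 62 [ 0.532 -0.25   0.116] [-1.415 -5.408 -0.062] [-1.086  0.229 -0.068] 0.04721496585572032
21.375 54 [ 0.532 -0.25   0.115] [-1.266 -5.829  0.348] [-1.111  0.212 -0.071] 0.04719934357933211
```

View pics/f_wrist.png

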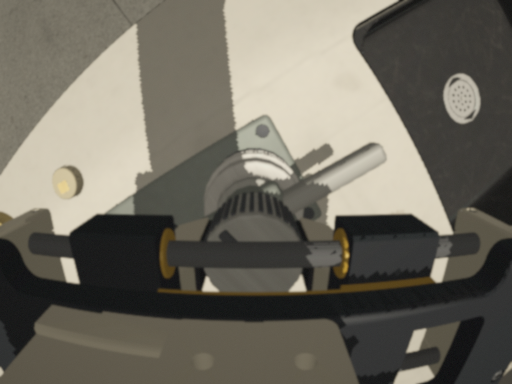

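Run:
```python
from bench import manip, effector, viewer
from h import *
np.set_printoptions(precision=3,suppress=True)
c=manip.current_clock
C=np.array([.5325,-.2502])
yaw=lambda: R.from_quat(manip.current_tcp_rot())
def yw():
    x=yaw().apply([1,0,0]); return np.degrees(np.arctan2(x[1],x[0]))
for a in list(range(42,-31,-12))+list(np.arange(-34,-61,-3)):
    manip.servo_line([*C,.116-np.radians(78-a)*.00191],ori=down(a),vel=.002)
    M=manip.current_wrist_torque()
    print(round(c(),2),a,round(yw(),2),manip.current_tool_pos(),manip.current_force(),M)
    if abs(M[2])>.45: break
cv2.imwrite('pics/g_wrist.png',viewer.get_image('wrist')[:,:,::-1])
```

```text
22.09 42 42.13 [ 0.532 -0.25   0.115] [-4.007 -3.562  3.884] [-0.625  0.653  0.008]
22.45 30 30.04 [ 0.532 -0.251  0.114] [-3.928 -2.846  3.857] [-0.767  0.835 -0.054]
22.81 18 18.03 [ 0.532 -0.251  0.114] [-4.267 -2.999  4.933] [-0.788  1.005 -0.155]
23.17 6 6.02 [ 0.531 -0.251  0.114] [-5.152 -3.468  5.732] [-0.742  1.097 -0.049]
23.52 -6 -5.98 [ 0.531 -0.251  0.113] [-6.207 -3.078  6.213] [-0.773  1.26  -0.052]
23.88 -18 -17.98 [ 0.531 -0.251  0.113] [-6.347 -1.599  6.405] [-0.752  1.391 -0.069]
24.24 -30 -29.99 [ 0.531 -0.251  0.112] [-7.477 -2.333  8.111] [-0.718  1.573 -0.167]
24.49 -34 -33.99 [ 0.531 -0.251  0.112] [-7.734 -2.372  7.896] [-0.691  1.604 -0.132]
24.74 -37 -36.98 [ 0.531 -0.251  0.112] [-7.388 -1.573  9.788] [-0.666  1.618 -0.11 ]
24.99 -40 -39.99 [ 0.531 -0.251  0.112] [-7.861 -1.596  8.361] [-0.633  1.682 -0.128]
25.24 -43 -42.98 [ 0.531 -0.251  0.112] [-7.543 -1.925  8.434] [-0.624  1.701 -0.098]
25.49 -46 -45.98 [ 0.531 -0.25   0.112] [-8.588 -0.867  9.14 ] [-0.6    1.756 -0.12 ]
25.74 -49 -48.88 [ 0.531 -0.25   0.112] [-8.64  -1.087  9.656] [-0.643  1.868  0.478]
```

View pics/g_wrist.png

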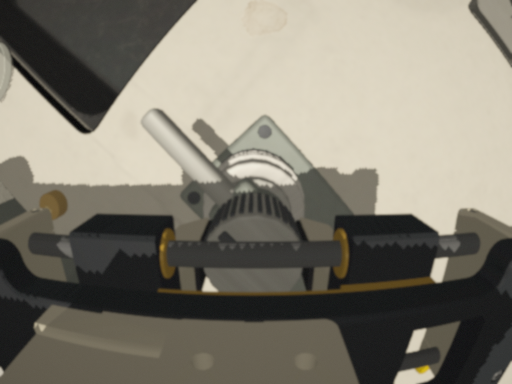

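Run:
```python
from bench import manip, effector, viewer
from h import *
np.set_printoptions(precision=3,suppress=True)
c=manip.current_clock
C=np.array([.5325,-.2502])
def yw():
    x=R.from_quat(manip.current_tcp_rot()).apply([1,0,0]); return np.degrees(np.arctan2(x[1],x[0]))
for a in (-50,-51,-52,-51,-50,-49,-48,-47,-46,-45,-44,-42,-40):
    manip.servo_line([*C,.116-np.radians(78-a)*.00191],ori=down(a),vel=.002)
    M=np.mean([manip.current_wrist_torque() for _ in range(5)],0)
    print(round(c(),2),a,round(yw(),2),manip.current_tool_pos(),manip.current_force(),M)
```

```text
26.04 -50 -49.77 [ 0.531 -0.25   0.112] [-8.471 -1.787  9.914] [-0.715  1.867  1.029]
26.29 -51 -50.67 [ 0.531 -0.25   0.112] [-9.398 -2.074  9.708] [-0.684  1.982  1.648]
26.54 -52 -51.74 [ 0.531 -0.25   0.112] [-7.621 -0.522 10.773] [-0.393  1.709  1.078]
26.79 -51 -50.83 [ 0.531 -0.25   0.112] [-7.055 -0.942  9.777] [-0.332  1.624  0.567]
27.04 -50 -49.93 [ 0.531 -0.25   0.112] [-6.831 -0.08   9.005] [-0.283  1.596  0.063]
27.29 -49 -48.93 [ 0.531 -0.25   0.112] [-7.122 -1.035  9.513] [-0.289  1.614 -0.004]
27.54 -48 -47.93 [ 0.531 -0.25   0.112] [-7.398 -0.686  9.118] [-0.24   1.579  0.017]
27.79 -47 -46.93 [ 0.531 -0.25   0.112] [-7.616 -1.392 10.391] [-0.289  1.56  -0.009]
28.04 -46 -45.93 [ 0.531 -0.25   0.112] [-7.392 -0.56   9.356] [-0.298  1.542  0.049]
28.29 -45 -44.93 [ 0.531 -0.25   0.112] [-7.566 -0.835  8.431] [-0.295  1.548 -0.011]
28.54 -44 -43.93 [ 0.531 -0.25   0.112] [-6.843 -0.698  8.974] [-0.286  1.59   0.021]
28.79 -42 -41.92 [ 0.531 -0.25   0.112] [-7.02  -1.184 10.393] [-0.315  1.579  0.083]
29.04 -40 -39.91 [ 0.531 -0.25   0.112] [-6.507 -0.773  9.811] [-0.295  1.572  0.08 ]
```

Run:
```python
from bench import manip, effector, viewer
from h import *
np.set_printoptions(precision=3,suppress=True)
c=manip.current_clock
C=np.array([.5325,-.2502])
def yw():
    x=R.from_quat(manip.current_tcp_rot()).apply([1,0,0]); return np.degrees(np.arctan2(x[1],x[0]))
for a in (-30,-18,-6,6,18,30,40.1):
    manip.servo_line([*C,.1165-np.radians(78-a)*.00191],ori=down(a),vel=.002)
    M=np.mean([manip.current_wrist_torque() for _ in range(3)],0)
    print(round(c(),2),a,round(yw(),2),manip.current_tool_pos(),manip.current_force(),M,manip.current_finger_gap())
w=viewer.get_calibration('wrist'); print(w)
i=viewer.get_image('wrist')[:,:,::-1];cv2.imwrite('pics/h_wrist.png',i)
cv2.imwrite('pics/h_wristz.png',cv2.resize(i[90:310,120:400],None,fx=2.7,fy=2.7,interpolation=cv2.INTER_CUBIC))
cv2.imwrite('pics/h_side.png',cv2.resize(viewer.get_image('side')[130:280,200:350,::-1],None,fx=4,fy=4,interpolation=cv2.INTER_CUBIC))
cv2.imwrite('pics/h_top.png',cv2.resize(viewer.get_image('top')[165:260,190:330,::-1],None,fx=5.7,fy=5.7,interpolation=cv2.INTER_CUBIC))
f=cv2.imread('pics/f_wrist.png');cv2.imwrite('pics/f_wristz.png',cv2.resize(f[90:310,120:400],None,fx=2.7,fy=2.7,interpolation=cv2.INTER_CUBIC))
```

```text
29.47 -30 -29.91 [ 0.531 -0.25   0.113] [-5.241 -1.173  4.222] [-0.537  1.231  0.068] 0.047103175976629684
29.82 -18 -17.89 [ 0.531 -0.25   0.113] [-6.047 -2.197  4.829] [-0.554  1.175  0.121] 0.04728724428882532
30.18 -6 -5.9 [ 0.531 -0.25   0.113] [-5.703 -2.507  4.012] [-0.482  1.149  0.099] 0.04692407912926977
30.54 6 5.98 [ 0.531 -0.25   0.114] [-5.124 -2.385  3.804] [-0.512  1.159  0.101] 0.047581103623438016
30.9 18 17.88 [ 0.531 -0.25   0.114] [-5.485 -2.679  4.333] [-0.495  1.179  0.129] 0.047235399511005464
31.26 30 29.81 [ 0.531 -0.25   0.115] [-4.417 -1.991  3.383] [-0.409  1.197  0.097] 0.047554615080712334
31.58 40.1 39.84 [ 0.532 -0.25   0.115] [-5.374 -1.417  4.64 ] [-0.428  1.16   0.089] 0.04737257127845529
{'vfov': 65.70646984690485, 'cx': 253.74316626113725, 'cy': 191.99676728240442, 'eye': array([ 0.49 , -0.199,  0.273]), 'attitude': array([0.933, 0.338, 0.041, 0.116])}
```

View pics/h_wristz.png

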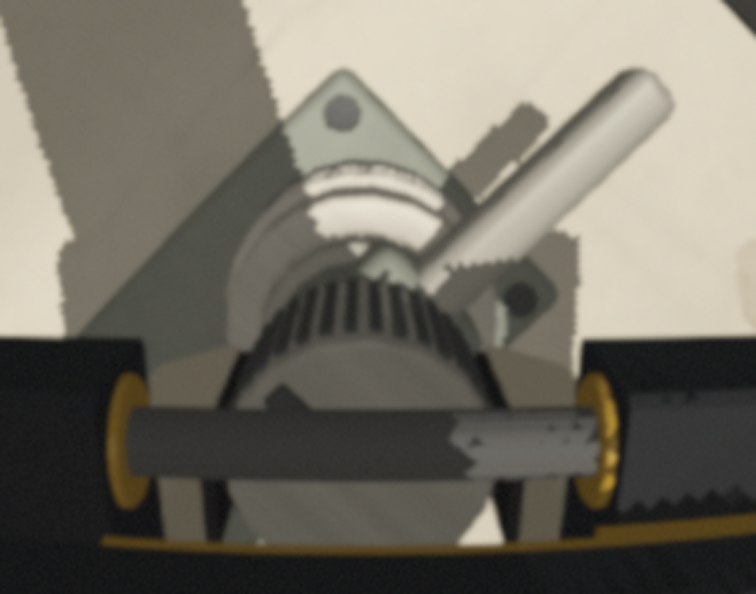

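View pics/f_wristz.png

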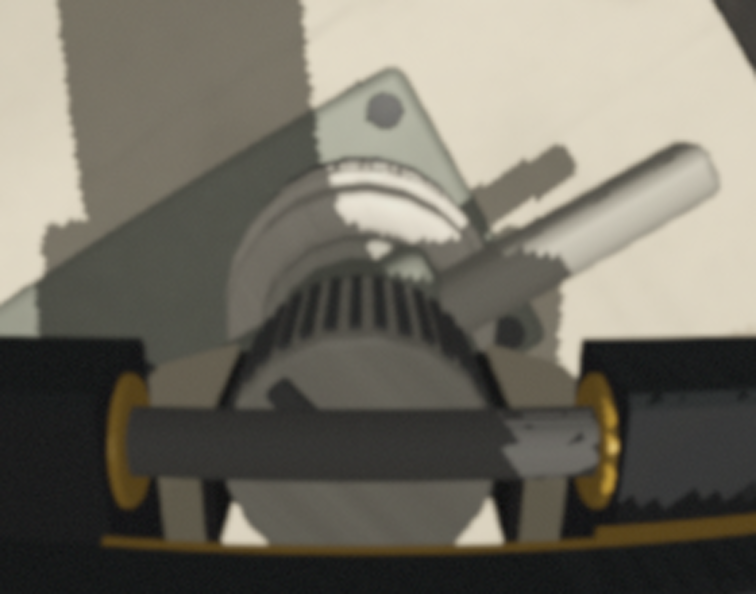

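View pics/h_side.png

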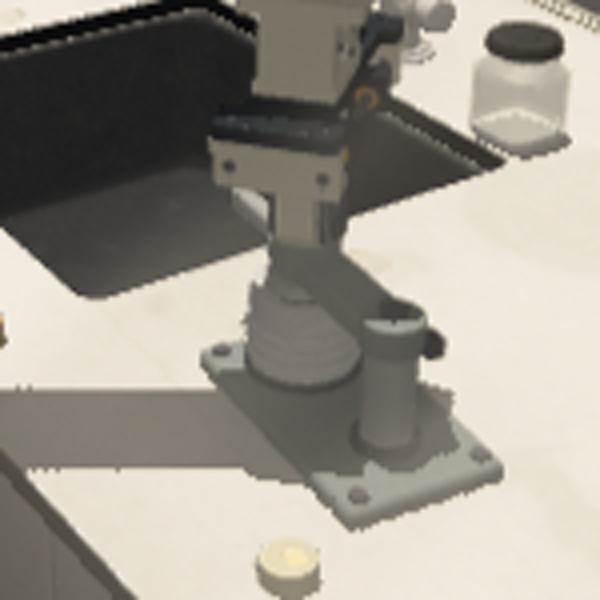

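View pics/h_top.png

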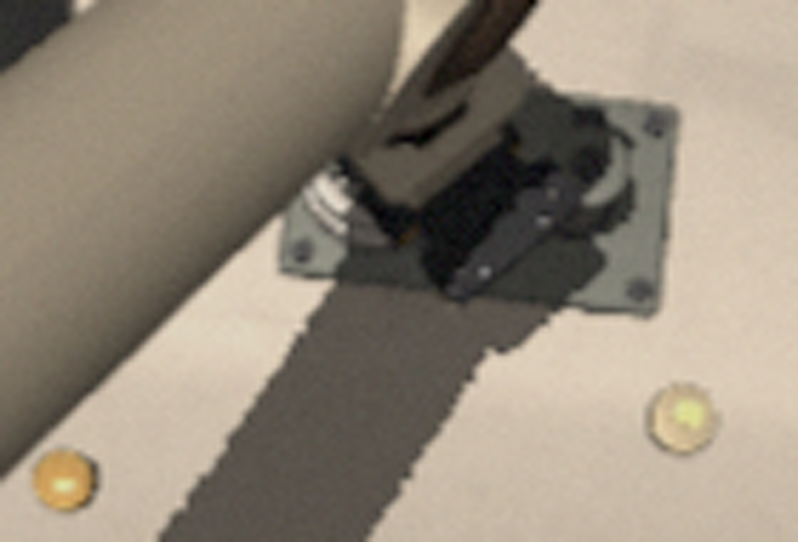

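Ridge end sits at zoom (283,396) on the cap, and it has moved about 1–2° within the jaws since pic f. That matches the slip seen in the torque when I pressed on the stop. I'll check the ridge angle by ray casting.

Run:
```python
from bench import manip,viewer
from h import *
np.set_printoptions(precision=4,suppress=True)
w=viewer.get_calibration('wrist'); f=K(w)
def fr(u,v,z):
    x,y=u-w['cx'],v-w['cy']; r=np.hypot(x,y); th=r/f
    d=R.from_quat(w['attitude']).apply([np.sin(th)*x/r,np.sin(th)*y/r,np.cos(th)])
    e=np.array(w['eye']); return e+d*(z-e[2])/d[2]
Z=lambda u,v:((u+.5)/2.7-.5+120,(v+.5)/2.7-.5+90)
top=.128+.0019*1.57+.02
# cap top rim: left/right/upper edge points
P=[fr(*Z(*p),top) for p in [(240,385),(300,347),(365,336),(430,349),(487,390),(228,480),(497,490)]]
P=np.array(P)[:,:2]
A=np.c_[2*P,np.ones(len(P))]; s=np.linalg.lstsq(A,(P**2).sum(1),rcond=None)[0]
print('cap c',s[:2],'r',np.sqrt(s[2]+s[:2]@s[:2]))
e=fr(*Z(278,396),top+.001)[:2]; e2=fr(*Z(300,411),top+.001)[:2]
for c in (s[:2],manip.current_tool_pos()[:2]):
    d=e-c; print('ridge end',np.hypot(*d),np.degrees(np.arctan2(d[1],d[0])))
d=e-e2; print('seg',np.degrees(np.arctan2(d[1],d[0])))
n1=fr(*Z(655,88),.102);n2=fr(*Z(432,272),.102)
print(n1,n2,'nose dir',np.degrees(np.arctan2(*(n1-n2)[[1,0]])))
n=n1[:2]-PIV; print(np.degrees(np.arctan2(n[1],n[0])),np.hypot(*n))
```

```text
cap c [ 0.5312 -0.248 ] r 0.0240599705353094
ridge end 0.019249905761635943 176.0903261984518
ridge end 0.019806165520931205 170.75222935603887
seg -176.94360020660307
[ 0.5398 -0.1577  0.102 ] [ 0.5288 -0.2214  0.102 ] nose dir 80.19384904680768
84.94850494195411 0.1910535786889816
```

The checks agree: cap radius 24.06 mm against 24, ridge at 176° against 174.8° expected, and arm direction 84.9°. I'm handing in.

Run:
```python
from bench import manip
print(manip.current_clock(),manip.current_finger_gap(),manip.current_force(),manip.current_tool_pos())
manip.hand_in()
```

```text
31.7333 0.047316391661763726 [-5.77524504 -2.50003386  3.47062051] [ 0.53153848 -0.24983478  0.1149256 ]
the job is handed in; nothing more can be done
```

I closed the press as asked and handed it in at 31.7 s, with the cap still gripped at the quarter turn. `hand_in` gives no verdict, so the results below are my own checks.

- **Arm:** I gripped the nose and swung it clockwise until it met the stop, pressing to about 20 N along the swing and 28 N in all at the wrist. After release it looked closed in the top view. The last wrist view put it at 84.9°, against a press axis of 84 to 86° measured at the start.
- **Cap bottomed:** I gripped the cap at 50 N and turned it clockwise about 127°. The wrist torque then climbed to 1.65 N m, close to the 126° I had measured from the ridge.
- **Back-off:** I turned it back about 89.7° from where the torque unloaded. The ridge is about 91° from the nose in the wrist view. A short stretch of the ridge and a direct fit to the nose edges gave rougher angles that disagreed by several degrees. I gave those less weight.
- **Slip:** The pads slipped about 1 to 2° on the cap while I pressed against the stop. I measured the back-off from the unloading point, so the slip should not affect it.
- **At hand-in:** The finger gap was 47.3 mm on the 48 mm cap, with about 6 N pushing the arm towards closed. The two mounts looked unmoved. The dish and tape were never approached, but I did not check them again at the end.

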